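Load the reagent jars into their holders

TASK

Put the three round screw-cap jars into the round holders on the bench, each jar into the holder of its own size, so that every jar stands upright on its holder's floor. They are glass: keep them upright all the way and set them down, do not drop them; and leave the two square bottles standing where they are.

Things in the scene. Friction and masses are not known exactly. Their poses are not given: they have to be found in the camera images.
- jar_small: The small round jar, loose: an upright straight-sided amber cylinder with a paper label and a black screw cap of the same diameter; 28 mm diameter, 60 mm tall (cap = top 18 mm), rigid. Origin: centre of its underside, z up. Stands upright on the bench at the start.
- jar_medium: The medium round jar, loose: an upright straight-sided amber cylinder with a paper label and a black screw cap of the same diameter; 46 mm diameter, 72 mm tall (cap = top 18 mm), rigid. Origin: centre of its underside, z up. Stands upright on the bench at the start.
- jar_large: The large round jar, loose: an upright straight-sided amber cylinder with a paper label and a black screw cap of the same diameter; 64 mm diameter, 88 mm tall (cap = top 18 mm), rigid. Origin: centre of its underside, z up. Stands upright on the bench at the start.
- holder_small: The small jar holder, fixed to the bench: a low open round aluminium dish with grey floor. Recess 44 mm inner diameter, its floor 4 mm above the bench; rim 4 mm thick, top 12 mm above the bench; foot disc 60 mm diameter, 4 mm high. Origin: centre of its underside, z up; a jar standing in it has its origin 4 mm above this one.
- holder_medium: The medium jar holder, fixed to the bench: a low open round aluminium dish with grey floor. Recess 62 mm inner diameter, its floor 4 mm above the bench; rim 4 mm thick, top 12 mm above the bench; foot disc 78 mm diameter, 4 mm high. Origin: centre of its underside, z up; a jar standing in it has its origin 4 mm above this one.
- holder_large: The large jar holder, fixed to the bench: a low open round aluminium dish with grey floor. Recess 80 mm inner diameter, its floor 4 mm above the bench; rim 4 mm thick, top 12 mm above the bench; foot disc 96 mm diameter, 4 mm high. Origin: centre of its underside, z up; a jar standing in it has its origin 4 mm above this one.
- square_tall: Taller square bottle, a loose bystander to leave alone: amber square body 50 x 50 x 65 mm (side faces along its x and y) with a paper label and a narrow round black cap of 30 mm diameter on a neck, 85 mm tall in all. Origin: centre of its underside, z up.
- square_low: Lower square bottle, a loose bystander to leave alone: amber square body 40 x 40 x 38 mm (side faces along its x and y) with a paper label and a narrow round black cap of 30 mm diameter on a neck, 58 mm tall in all. Origin: centre of its underside, z up.
Things that resemble listed ones, but are neither listed nor needed, are in the scene too. Leave any red look-alike of the holder_large alone.

How it is judged:
By the outcome, as a careful person would: the job done as asked, in the order asked, and still so for the second after the job is handed in, with the robot touching nothing.
It also fails if it takes over 77 s, if anything falls off the work surface, if the arm or the gripper's body presses on something with over 40 N, if the wrist force passes 120 N, or if a joint passes its speed limit or range.

ROBOT

A 7-joint arm with a two-finger parallel gripper is mounted at the origin on the work surface. World frame = base frame: x ahead of the robot, y to its left, z up, the work surface at z = 0. Lengths are in m, angles in rad, forces in N, time in s.
With the tool pointing down it reaches from about 0.425 to 0.825 m from the base axis. Payload 3.6 kg.
Tool frame: the origin (TCP) lies on the centre line of the jaws, within the pads' length; the fingertips stand 22 mm ahead of it and the grasp point (between the pads) lies 3 mm ahead of it (manip.tip_reach is the distance from the TCP to the fingertips, in m); z points along the fingers, y is the line along which they close (so a half turn about z gives the same grasp; the last joint's range is limited). The gripper opens to 85 mm and grips with 20 to 120 N. Pads are 22 mm wide; open, the fingers measure 114 mm over their backs; the gripper's body (76 mm by 85 mm) begins 54 mm behind the grasp point. The pads swing forward as they close: fully open they stand 13 mm farther back than shut.
Start: joints at [1.214, 0.615, -0.013, 1.423, 0.008, 1.103, -0.04], TCP at [0.211, -0.615, 0.253] pointing down, gripper open.
Joint ranges: [-3.12, 3.12], [-0.3, 2.06], [-1.34, 1.32], [0.26, 2.42], [-1.36, 4.5], [0.01, 1.98], [-2.84, 2.84]. Speed limits (rad/s): [2.79, 2.79, 3.14, 3.14, 3.14, 3.14, 3.14].

INTERFACE

Orientations are given as [roll, pitch, yaw] about the fixed x, y, z axes, in that order (R = Rz(yaw) Ry(pitch) Rx(roll)).
In Python, from station import manip gives the robot as it stands. The module is installed in compiled form; this text tells all that it offers.
- The arm moves only by the tool drive_tool, never from a script. Its argument "rows" is a list of rows, each an object with "slide": the shift along the world's x, y, z each as a share of 0.025 m, from -1 to 1, a list of three; "rotation": the turn, a rotation vector about the world's x, y, z each as a share of 4 degrees, from -1 to 1, a list of three. In form: [{"slide": [x, y, z], "rotation": [rx, ry, rz]}, ...]. A call has exactly 5 rows; each row shifts and turns the commanded pose from where the row before left it; what a row does not reach is not made up. A row lasts 1/8 s, in which the tool goes at most 62.5 mm and 10.7 degrees, less where a joint would pass 70% of its speed; a pose out of reach is approached as far as the arm can. A call with a number of a shift or a turn outside -1 to 1 is refused whole. A call with a gripper value outside its range is refused whole. "grip" is the opening, from -1 (shut) to 1 (fully open), set as the call begins (left out, the last holds). The fingers move at their own pace and stop on an object; "newtons" is the grip in N (left out, the last holds). Time passes only in rows, so rows that do not move let the fingers close, or fill a call up. It gives the time, the measured TCP pose, the force, the opening and the grip force at its end, in the units of the state.
- manip.read_state(): the state, without advancing time (a new reading comes with each control period).
- manip.snapshot(name): name is "side" or "top" or "wrist"; returns a dict with "pixels" (400x640x3 uint8, red, green, blue), "z_map" (400x640 float32, m along the optical axis (not along the pixel's ray), 0 where there is no reading), "vertical_fov" (degrees; the focal length in pixels is half the picture's height over the tangent of half this angle, whatever the lens; pixels are square), "cx", "cy" (the principal point, pixels), "rvec" (rotation vector, rad) and "tvec" (3), from world to camera coordinates, as OpenCV has them. Camera axes: x right, y down, z forward; pixel columns grow to the right and rows downward; lengths in m; the calibration is good to about 2 mm. A picture is of the moment at which its call begins.
- manip.hand_in(): hands the job in; it is judged then, once.
The state is a dict: "clock": time; "qpos": joint angles; "qd": joint speeds; "effort": joint torques, N m; "ee_pos": TCP position; "tcp_rot": TCP orientation; "contact_force": force on the tool from outside, world axes, zero at the start; "moment": the same for the moment, N m; "grip_width": finger opening in m; "finger_force": force on a finger pad.
Only numpy, scipy, OpenCV 4.12 (cv2) and the standard library are available. Lean on these libraries where they do the work, as an engineer would, in place of code of your own. Each camera call takes 0.05 s, during which the arm holds its last target. There are 200 camera calls.

## Working session

There is one attempt and no reset: what is moved stays moved. The work goes in short steps, Python scripts to look and compute and a tool call to move; the robot and the scene stay as the last step left them, time stands still between calls to the robot, and variables do not carry over. Pictures are saved under pics/ and viewed, at most 14 in all, crops included, and the job is handed in when it is done.

Besides the shell and the picture viewer there is one more tool, called after "Call:" as name(argument=value, ...), one argument or row to a line, values as JSON. drive_tool: Moves the arm, as the interface text tells. Its arguments: {"type":"object","properties":{"rows":{"type":"array","items":{"type":"object","properties":{"slide":{"type":"array","items":{"type":"number","minimum":-1,"maximum":1}},"rotation":{"type":"array","items":{"type":"number","minimum":-1,"maximum":1}}}}},"grip":{"type":"number"},"newtons":{"type":"number"}},"required":["rows"]}

```bash
mkdir -p pics; cat > h.py <<'E'
import numpy as np, cv2
from station import manip
def cam(n):
    s=manip.snapshot(n); return s
def world(s,u,v,z=None):
    f=200/np.tan(np.radians(s["vertical_fov"]/2)); R=cv2.Rodrigues(np.array(s["rvec"],float))[0]; t=np.array(s["tvec"],float)
    d=np.array([(u-s["cx"])/f,(v-s["cy"])/f,1]); c=-R.T@t; r=R.T@d
    k=s["z_map"][int(round(v)),int(round(u))] if z is None else (z-c[2])/r[2]
    return c+k*r
def cloud(s):
    f=200/np.tan(np.radians(s["vertical_fov"]/2)); R=cv2.Rodrigues(np.array(s["rvec"],float))[0]; t=np.array(s["tvec"],float)
    v,u=np.mgrid[:400,:640]; z=s["z_map"]; P=np.stack([(u-s["cx"])/f*z,(v-s["cy"])/f*z,z],-1)
    return (P-t)@R
E
python3 - <<'E'
from h import *
import pickle
for n in("top","side"):
    s=cam(n); pickle.dump(s,open(n+".pkl","wb")); cv2.imwrite(f"pics/{n}0.png",s["pixels"][...,::-1])
    print(n,s["vertical_fov"],s["cx"],s["cy"],world(s,320,200))
print(manip.read_state())
E
```

```text
top 47.53932275268505 319.0595563451631 194.99573862209203 [ 4.51082902e-01 -4.03612276e-02  4.14584569e-04]
side 50.28988597110239 319.86060885469294 193.53595617429724 [ 4.67347446e-01 -5.84150277e-02  1.35261843e-04]
{'clock': 0.1, 'qpos': array([ 1.21450915,  0.61584203, -0.01259879,  1.42477447,  0.00809828,
        1.10340693, -0.04041587]), 'qd': array([ 3.60723493e-05, -1.95990785e-03,  1.26448290e-03, -3.27106019e-03,
        5.47771037e-04, -1.20582379e-03, -6.14484331e-04]), 'effort': array([ 1.06182222e-03, -4.70381498e+01,  2.60058185e-01, -1.71570718e+01,
        1.00802208e-02,  5.88176481e-03, -2.06466353e-05]), 'ee_pos': array([ 0.21028829, -0.61435361,  0.25222944]), 'tcp_rot': array([-3.1392124e+00,  3.9690322e-05,  3.2982184e-01]), 'contact_force': array([ 0.126549  , -0.60826018,  0.30475266]), 'moment': array([ 0.01629222,  0.01268574, -0.01269121]), 'finger_force': 0.0, 'grip_width': 0.08540008328768588}
```

View pics/top0.png

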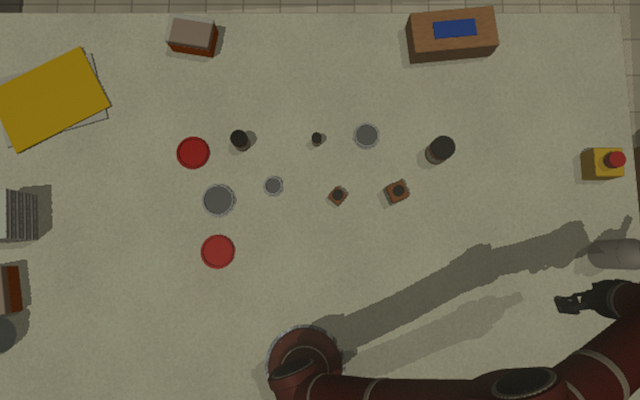

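View pics/side0.png

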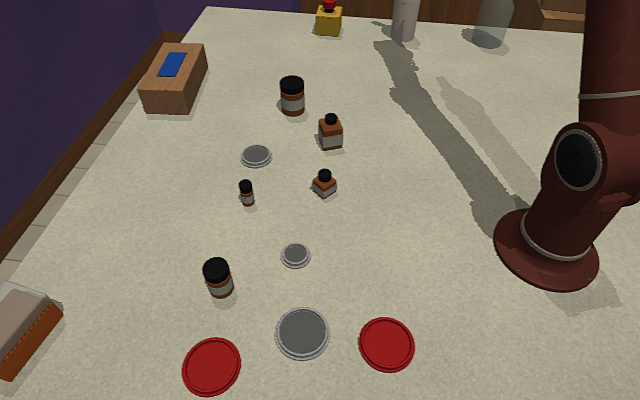

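The top view shows the jars at about (240,140) medium, (317,139) small and (440,149) large. The grey holders are at (219,199) large, (273,186) small and (366,135) medium; square bottles are at (338,195) and (397,191). The side view agrees.

```bash
cat > m.py <<'E'
from h import *
import sys
def meas(S,G,only=None):
    # G: name -> (x,y guess, zlo, zhi, expected diameter)
    for n,(x,y,lo,hi,D) in G.items():
        if only and n not in only: continue
        for c,s in S.items():
            P=cloud(s); m=(np.hypot(P[...,0]-x,P[...,1]-y)<0.075)&(P[...,2]>lo)&(P[...,2]<hi)&(s["z_map"]>0)
            q=P[m]
            if len(q)<5: print(n,c,"none");continue
            (a,b),r=cv2.minEnclosingCircle(q[:,:2].astype(np.float32))
            print(n,c,len(q),"circ",np.round([a,b,2*r],4),"mean",np.round(q.mean(0),4),"exp",D)
E
python3 - <<'E'
from m import *
import pickle
S={n:pickle.load(open(n+".pkl","rb")) for n in("top","side")}
s=S["top"]
g={}
for n,u,v,z,lo,hi,D in [("jm",240,140,.072,.066,.08,.046),("js",317,139,.06,.054,.066,.028),("jl",440,149,.088,.082,.096,.064),
 ("hl",219,199,.01,.008,.016,.088),("hs",273,186,.01,.008,.016,.052),("hm",366,135,.01,.008,.016,.07),
 ("sl",338,195,.03,.03,.045,.0566),("st",397,191,.06,.055,.075,.0707)]:
    p=world(s,u,v,z); print(n,p.round(4)); g[n]=(p[0],p[1],lo,hi,D)
meas(S,g)
for n in("sl","st"):
    x,y=g[n][:2]
    for c,s in S.items():
        P=cloud(s); m=(np.hypot(P[...,0]-x,P[...,1]-y)<0.075)&(P[...,2]>g[n][2])&(P[...,2]<g[n][3])&(s["z_map"]>0)
        print(n,c,cv2.minAreaRect(P[m][:,:2].astype(np.float32)*1000))
im=s=S["top"]["pixels"][100:280,170:470,::-1]
cv2.imwrite("pics/crop.png",cv2.resize(im,(800,480),interpolation=cv2.INTER_CUBIC))
E
```

```text
jm [0.6076 0.1789 0.072 ]
js [ 0.6137 -0.0318  0.06  ]
jl [ 0.5789 -0.3635  0.088 ]
hl [0.4526 0.2452 0.01  ]
hs [0.4899 0.0931 0.01  ]
hm [ 0.6388 -0.1729  0.01  ]
sl [ 0.4615 -0.0904  0.03  ]
st [ 0.4685 -0.2499  0.06  ]
jm top 212 circ [0.6164 0.1835 0.0467] mean [0.6165 0.1833 0.0719] exp 0.046
jm side 486 circ [0.6198 0.1859 0.0486] mean [0.6181 0.1863 0.0709] exp 0.046
js top 79 circ [ 0.6215 -0.031   0.0283] mean [ 0.6218 -0.0307  0.06  ] exp 0.028
js side 121 circ [ 0.6242 -0.0294  0.0293] mean [ 0.6237 -0.0282  0.0584] exp 0.028
jl top 430 circ [ 0.5877 -0.3735  0.0649] mean [ 0.5869 -0.3732  0.0879] exp 0.064
jl side 306 circ [ 0.5885 -0.3727  0.0678] mean [ 0.5887 -0.3696  0.0868] exp 0.064
hl top 191 circ [0.4456 0.2579 0.1192] mean [0.4514 0.2473 0.0109] exp 0.088
hl side 390 circ [0.4545 0.2489 0.0892] mean [0.4541 0.2502 0.0108] exp 0.088
hs top 80 circ [0.4815 0.1001 0.0795] mean [0.4933 0.0925 0.0116] exp 0.052
hs side 160 circ [0.4952 0.0938 0.0531] mean [0.4951 0.095  0.0106] exp 0.052
hm top 122 circ [ 0.6256 -0.1673  0.1063] mean [ 0.641  -0.1757  0.0114] exp 0.0
[... 159 characters left out ...]
xp 0.0566
sl side 170 circ [ 0.4639 -0.0861  0.0512] mean [ 0.4624 -0.0775  0.036 ] exp 0.0566
st top 239 circ [ 0.4695 -0.2508  0.0672] mean [ 0.4672 -0.2487  0.0642] exp 0.0707
st side 256 circ [ 0.4696 -0.2479  0.0674] mean [ 0.4704 -0.2386  0.0634] exp 0.0707
sl top ((461.441650390625, -88.5799331665039), (39.77814483642578, 40.282257080078125), 49.53309631347656)
sl side ((462.9657897949219, -86.32958221435547), (39.51848220825195, 40.10100555419922), 50.530372619628906)
st top ((469.309326171875, -250.78128051757812), (49.647274017333984, 50.54033279418945), 23.26788330078125)
st side ((471.2480773925781, -248.25128173828125), (49.35869598388672, 50.976417541503906), 23.19368553161621)
```

View pics/crop.png

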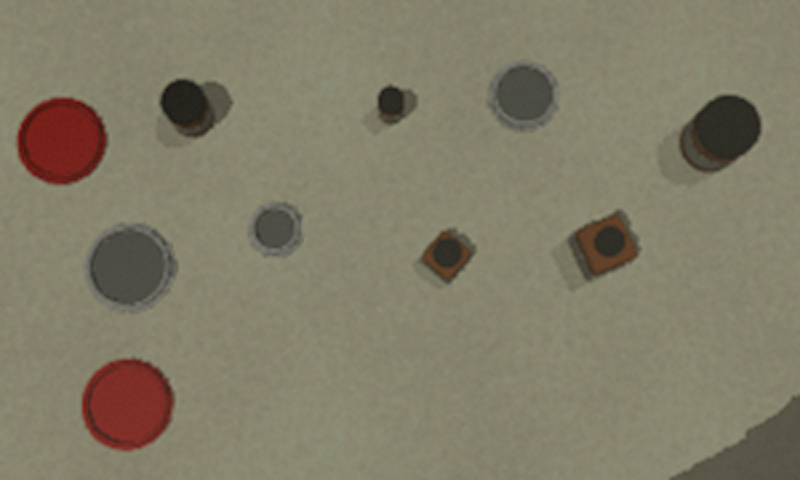

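Call:
drive_tool(
  rows=[
    {"slide": [1, 0.64, 0]},
    {"slide": [1, 0.64, 0]},
    {"slide": [1, 0.64, 0]},
    {"slide": [1, 0.64, 0]},
    {"slide": [1, 0.64, 0]},
  ],
  grip=1,
  newtons=40,
)

```text
$.rows[0]: bad value
```

Call:
drive_tool(
  rows=[
    {"slide": [1, 0.64, 0]},
    {"slide": [1, 0.64, 0]},
    {"slide": [1, 0.64, 0]},
    {"slide": [1, 0.64, 0]},
    {"slide": [1, 0.64, 0]},
  ],
)

```text
$.rows[0]: bad value
```

Call:
drive_tool(
  rows=[
    {"slide": [1, 0.64, 0]},
    {"slide": [1, 0.64, 0]},
    {"slide": [1, 0.64, 0]},
    {"slide": [1, 0.64, 0]},
    {"slide": [1, 0.64, 0]},
  ],
)

```text
$.rows[0]: bad value
```

Rotation seems to be required in every row.

Call:
drive_tool(
  rows=[
    {"slide": [1, 0.64, 0], "rotation": [0, 0, 0]},
    {"slide": [1, 0.64, 0], "rotation": [0, 0, 0]},
    {"slide": [1, 0.64, 0], "rotation": [0, 0, 0]},
    {"slide": [1, 0.64, 0], "rotation": [0, 0, 0]},
    {"slide": [1, 0.64, 0], "rotation": [0, 0, 0]},
  ],
  grip=1,
  newtons=40,
)

```text
clock: 0.72
ee_pos: [0.3361, -0.5341, 0.2527]
tcp_rot: [-3.14, 0.0, 0.33]
contact_force: [-0.2, -0.9, -0.2]
grip_width: 0.0852
finger_force: 0.0
```

Call:
drive_tool(
  rows=[
    {"slide": [1, 0.64, 0], "rotation": [0, 0, 0]},
    {"slide": [1, 0.64, 0], "rotation": [0, 0, 0]},
    {"slide": [1, 0.64, 0], "rotation": [0, 0, 0]},
    {"slide": [1, 0.64, 0], "rotation": [0, 0, 0]},
    {"slide": [1, 0.64, 0], "rotation": [0, 0, 0]},
  ],
)

```text
clock: 1.35
ee_pos: [0.461, -0.4541, 0.2527]
tcp_rot: [-3.14, 0.001, 0.33]
contact_force: [-0.5, 0.3, 0.3]
grip_width: 0.0854
finger_force: 0.0
```

Call:
drive_tool(
  rows=[
    {"slide": [1, 0.64, -0.5], "rotation": [0, 0, 0]},
    {"slide": [1, 0.64, -0.5], "rotation": [0, 0, 0]},
    {"slide": [1, 0.64, -0.5], "rotation": [0, 0, 0]},
    {"slide": [1, 0.64, -0.5], "rotation": [0, 0, 0]},
    {"slide": [1, 0.64, 0], "rotation": [0, 0, 0]},
  ],
)

```text
clock: 1.98
ee_pos: [0.5852, -0.3738, 0.201]
tcp_rot: [-3.138, 0.003, 0.33]
contact_force: [-0.5, -0.3, 0.2]
grip_width: 0.0855
finger_force: 0.0
```

```bash
python3 - <<'E'
from m import *
s=cam("wrist"); cv2.imwrite("pics/w1.png",s["pixels"][...,::-1])
meas({"wrist":s},{"jl":(.588,-.373,.082,.096,.064)})
print(manip.read_state()["ee_pos"])
E
```

```text
jl wrist 3814 circ [ 0.5878 -0.3737  0.0641] mean [ 0.5894 -0.3733  0.087 ] exp 0.064
[ 0.59039797 -0.36899646  0.20151099]
```

View pics/w1.png

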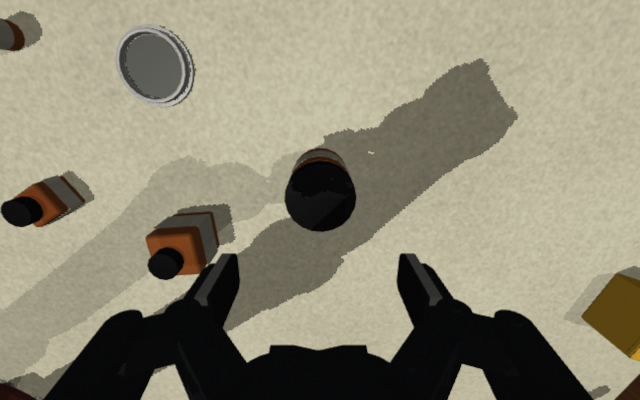

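The wrist view shows the large jar's cap at (320,197), centred between the fingers and matching (0.588,-0.374). Nothing is in the fingers' way.

Call:
drive_tool(
  rows=[
    {"slide": [0.08, 0.04, 0], "rotation": [0, 0, 0]},
    {"slide": [0, 0, -0.5], "rotation": [0, 0, 0]},
    {"slide": [0, 0, -1], "rotation": [0, 0, 0]},
    {"slide": [0, 0, -0.6], "rotation": [0, 0, 0]},
    {"slide": [0, 0, -0.3], "rotation": [0, 0, 0]},
  ],
)

```text
clock: 2.65
ee_pos: [0.5862, -0.3745, 0.1419]
tcp_rot: [-3.14, 0.002, 0.329]
contact_force: [-0.3, -0.4, 0.8]
grip_width: 0.0855
finger_force: 0.0
```

Call:
drive_tool(
  rows=[
    {"slide": [0, 0, -0.6], "rotation": [0, 0, 0]},
    {"slide": [0, 0, -1], "rotation": [0, 0, 0]},
    {"slide": [0, 0, -1], "rotation": [0, 0, 0]},
    {"slide": [0, 0, -0.4], "rotation": [0, 0, 0]},
    {"slide": [0, 0, 0], "rotation": [0, 0, 0]},
  ],
)

```text
clock: 3.28
ee_pos: [0.5873, -0.3738, 0.0678]
tcp_rot: [-3.141, 0.001, 0.33]
contact_force: [0.6, -0.0, -0.4]
grip_width: 0.0854
finger_force: 0.0
```

Call:
drive_tool(
  rows=[
    {"slide": [0, 0, 0], "rotation": [0, 0, 0]},
    {"slide": [0, 0, 0], "rotation": [0, 0, 0]},
    {"slide": [0, 0, 0], "rotation": [0, 0, 0]},
    {"slide": [0, 0, 0], "rotation": [0, 0, 0]},
    {"slide": [0, 0, 0], "rotation": [0, 0, 0]},
  ],
  grip=-1,
  newtons=40,
)

```text
clock: 3.9
ee_pos: [0.5885, -0.3744, 0.0699]
tcp_rot: [3.139, -0.002, 0.33]
contact_force: [-0.8, 0.3, 5.6]
grip_width: 0.0631
finger_force: 44.5
```

Call:
drive_tool(
  rows=[
    {"slide": [0, 0, 0.1], "rotation": [0, 0, 0]},
    {"slide": [0, 0, 0.3], "rotation": [0, 0, 0]},
    {"slide": [0, 0, 0.6], "rotation": [0, 0, 0]},
    {"slide": [0, 0, 0.9], "rotation": [0, 0, 0]},
    {"slide": [0, 0, 1], "rotation": [0, 0, 0]},
  ],
  newtons=60,
)

```text
clock: 4.53
ee_pos: [0.5874, -0.3739, 0.1419]
tcp_rot: [-3.141, 0.0, 0.33]
contact_force: [-0.0, 0.9, -1.5]
grip_width: 0.0627
finger_force: 65.8
```

Call:
drive_tool(
  rows=[
    {"slide": [0, 0.3, 1], "rotation": [0, 0, 0]},
    {"slide": [0, 0.6, 0.7], "rotation": [0, 0, 0]},
    {"slide": [0, 0.9, 0.3], "rotation": [0, 0, 0]},
    {"slide": [0, 1, 0], "rotation": [0, 0, 0]},
    {"slide": [0, 1, 0], "rotation": [0, 0, 0]},
  ],
)

```text
clock: 5.15
ee_pos: [0.5872, -0.2759, 0.1903]
tcp_rot: [-3.14, 0.001, 0.331]
contact_force: [0.5, 0.1, -2.4]
grip_width: 0.0628
finger_force: 65.9
```

Call:
drive_tool(
  rows=[
    {"slide": [-0.27, 1, 0], "rotation": [0, 0, 0]},
    {"slide": [-0.27, 1, 0], "rotation": [0, 0, 0]},
    {"slide": [-0.27, 1, 0], "rotation": [0, 0, 0]},
    {"slide": [-0.27, 1, 0], "rotation": [0, 0, 0]},
    {"slide": [-0.27, 1, 0], "rotation": [0, 0, 0]},
  ],
)

```text
clock: 5.78
ee_pos: [0.553, -0.1514, 0.1904]
tcp_rot: [-3.14, 0.001, 0.331]
contact_force: [-0.6, -0.2, -1.6]
grip_width: 0.0632
finger_force: 65.9
```

Call:
drive_tool(
  rows=[
    {"slide": [-0.27, 1, 0], "rotation": [0, 0, 0]},
    {"slide": [-0.27, 1, 0], "rotation": [0, 0, 0]},
    {"slide": [-0.27, 1, 0], "rotation": [0, 0, 0]},
    {"slide": [-0.27, 1, 0], "rotation": [0, 0, 0]},
    {"slide": [-0.27, 1, 0], "rotation": [0, 0, 0]},
  ],
)

```text
clock: 6.4
ee_pos: [0.5189, -0.0267, 0.1905]
tcp_rot: [-3.141, 0.001, 0.331]
contact_force: [0.1, -0.0, -1.7]
grip_width: 0.0634
finger_force: 65.9
```

Call:
drive_tool(
  rows=[
    {"slide": [-0.27, 1, 0], "rotation": [0, 0, 0]},
    {"slide": [-0.27, 1, 0], "rotation": [0, 0, 0]},
    {"slide": [-0.27, 1, 0], "rotation": [0, 0, 0]},
    {"slide": [-0.27, 1, 0], "rotation": [0, 0, 0]},
    {"slide": [-0.27, 1, 0], "rotation": [0, 0, 0]},
  ],
)

```text
clock: 7.02
ee_pos: [0.4849, 0.0979, 0.1906]
tcp_rot: [-3.141, 0.001, 0.331]
contact_force: [0.7, -0.4, -1.8]
grip_width: 0.0627
finger_force: 65.9
```

Call:
drive_tool(
  rows=[
    {"slide": [-0.27, 1, 0], "rotation": [0, 0, 0]},
    {"slide": [-0.27, 1, 0], "rotation": [0, 0, 0]},
    {"slide": [-0.27, 1, 0], "rotation": [0, 0, 0]},
    {"slide": [-0.27, 1, 0], "rotation": [0, 0, 0]},
    {"slide": [-0.27, 1, 0], "rotation": [0, 0, 0]},
  ],
)

```text
clock: 7.65
ee_pos: [0.4509, 0.2226, 0.1905]
tcp_rot: [-3.141, 0.001, 0.331]
contact_force: [0.6, 0.2, -2.2]
grip_width: 0.0628
finger_force: 65.9
```

Call:
drive_tool(
  rows=[
    {"slide": [0, 0.6, 0], "rotation": [0, 0, 0]},
    {"slide": [0, 0.3, 0], "rotation": [0, 0, 0]},
    {"slide": [0, 0.2, 0], "rotation": [0, 0, 0]},
    {"slide": [0, 0, 0], "rotation": [0, 0, 0]},
    {"slide": [0, 0, 0], "rotation": [0, 0, 0]},
  ],
)

```text
clock: 8.28
ee_pos: [0.4528, 0.2476, 0.1907]
tcp_rot: [3.141, 0.0, 0.328]
contact_force: [-0.1, -0.5, -2.1]
grip_width: 0.0626
finger_force: 65.9
```

```bash
python3 - <<'E'
from m import *
s=cam("wrist"); t=cam("side")
a=np.vstack([s["pixels"][:,:,::-1][:,100:600],t["pixels"][120:400,100:600,::-1][::]])
cv2.imwrite("pics/w2.png",cv2.resize(a,None,fx=.85,fy=.85))
meas({"wrist":s},{"hl":(.453,.248,.008,.016,.088)})
print(manip.read_state()["ee_pos"])
E
```

```text
hl wrist 583 circ [0.4535 0.2491 0.0881] mean [0.4718 0.2553 0.0107] exp 0.088
[0.45270977 0.24781428 0.1907877 ]
```

View pics/w2.png

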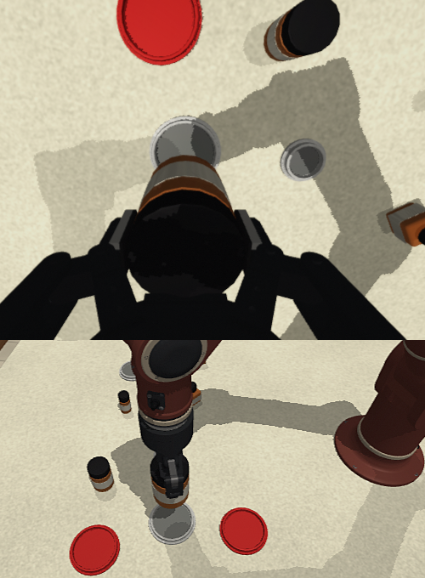

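The jar hangs upright over the large holder: the cap is at about (180,245) in the wrist half, and the holder shows behind it. The holder centre is confirmed at (0.4535,0.249).

Call:
drive_tool(
  rows=[
    {"slide": [0.03, 0.05, -0.5], "rotation": [0, 0, 0]},
    {"slide": [0, 0, -1], "rotation": [0, 0, 0]},
    {"slide": [0, 0, -1], "rotation": [0, 0, 0]},
    {"slide": [0, 0, -1], "rotation": [0, 0, 0]},
    {"slide": [0, 0, -0.5], "rotation": [0, 0, 0]},
  ],
)

```text
clock: 9.0
ee_pos: [0.4525, 0.2493, 0.0889]
tcp_rot: [3.141, 0.003, 0.33]
contact_force: [-0.3, -0.2, -1.8]
grip_width: 0.0627
finger_force: 66.0
```

Call:
drive_tool(
  rows=[
    {"slide": [0, 0, -0.3], "rotation": [0, 0, 0]},
    {"slide": [0, 0, -0.08], "rotation": [0, 0, 0]},
    {"slide": [0, 0, -0.08], "rotation": [0, 0, 0]},
    {"slide": [0, 0, -0.04], "rotation": [0, 0, 0]},
    {"slide": [0, 0, -0.02], "rotation": [0, 0, 0]},
  ],
)

```text
clock: 9.62
ee_pos: [0.4534, 0.25, 0.0781]
tcp_rot: [-3.141, -0.001, 0.33]
contact_force: [-0.4, -0.4, -2.1]
grip_width: 0.0628
finger_force: 66.0
```

Call:
drive_tool(
  rows=[
    {"slide": [0, 0, -0.04], "rotation": [0, 0, 0]},
    {"slide": [0, 0, -0.04], "rotation": [0, 0, 0]},
    {"slide": [0, 0, -0.04], "rotation": [0, 0, 0]},
    {"slide": [0, 0, -0.02], "rotation": [0, 0, 0]},
    {"slide": [0, 0, 0], "rotation": [0, 0, 0]},
  ],
)

```text
clock: 10.25
ee_pos: [0.4532, 0.2498, 0.0742]
tcp_rot: [-3.142, 0.0, 0.33]
contact_force: [0.5, -0.2, -1.2]
grip_width: 0.0629
finger_force: 66.0
```

Call:
drive_tool(
  rows=[
    {"slide": [0, 0, -0.03], "rotation": [0, 0, 0]},
    {"slide": [0, 0, -0.02], "rotation": [0, 0, 0]},
    {"slide": [0, 0, -0.02], "rotation": [0, 0, 0]},
    {"slide": [0, 0, 0], "rotation": [0, 0, 0]},
    {"slide": [0, 0, 0], "rotation": [0, 0, 0]},
  ],
)

```text
clock: 10.88
ee_pos: [0.4533, 0.2499, 0.0739]
tcp_rot: [-3.141, -0.001, 0.33]
contact_force: [-3.7, -0.9, 8.7]
grip_width: 0.0627
finger_force: 67.0
```

Call:
drive_tool(
  rows=[
    {"slide": [0, 0, 0], "rotation": [0, 0, 0]},
    {"slide": [0, 0, 0], "rotation": [0, 0, 0]},
    {"slide": [0, 0, 0], "rotation": [0, 0, 0]},
    {"slide": [0, 0, 0], "rotation": [0, 0, 0]},
    {"slide": [0, 0, 0], "rotation": [0, 0, 0]},
  ],
  grip=1,
)

```text
clock: 11.5
ee_pos: [0.4532, 0.2498, 0.0724]
tcp_rot: [-3.142, 0.0, 0.33]
contact_force: [0.6, 0.6, 0.4]
grip_width: 0.0851
finger_force: 0.0
```

Call:
drive_tool(
  rows=[
    {"slide": [0, 0, 0.3], "rotation": [0, 0, 0]},
    {"slide": [0, 0, 0.8], "rotation": [0, 0, 0]},
    {"slide": [0, 0, 1], "rotation": [0, 0, 0]},
    {"slide": [0, 0, 1], "rotation": [0, 0, 0]},
    {"slide": [0, 0, 1], "rotation": [0, 0, 0]},
  ],
)

```text
clock: 12.12
ee_pos: [0.4532, 0.2498, 0.1764]
tcp_rot: [-3.141, -0.001, 0.33]
contact_force: [0.8, -0.3, 0.1]
grip_width: 0.0851
finger_force: 0.0
```

Call:
drive_tool(
  rows=[
    {"slide": [0.3, -0.12, 0], "rotation": [0, 0, 0]},
    {"slide": [0.6, -0.24, 0], "rotation": [0, 0, 0]},
    {"slide": [1, -0.4, 0], "rotation": [0, 0, 0]},
    {"slide": [1, -0.4, 0], "rotation": [0, 0, 0]},
    {"slide": [1, -0.4, 0], "rotation": [0, 0, 0]},
  ],
)

```text
clock: 12.75
ee_pos: [0.552, 0.2092, 0.1735]
tcp_rot: [3.141, 0.002, 0.329]
contact_force: [-0.9, 0.3, 0.2]
grip_width: 0.0855
finger_force: 0.0
```

Call:
drive_tool(
  rows=[
    {"slide": [1, -0.4, 0], "rotation": [0, 0, 0]},
    {"slide": [0.9, -0.36, 0], "rotation": [0, 0, 0]},
    {"slide": [0.5, -0.2, 0], "rotation": [0, 0, 0]},
    {"slide": [0.2, -0.08, 0], "rotation": [0, 0, 0]},
    {"slide": [0, 0, 0], "rotation": [0, 0, 0]},
  ],
)

```text
clock: 13.38
ee_pos: [0.6154, 0.1849, 0.1746]
tcp_rot: [-3.141, 0.001, 0.33]
contact_force: [-0.3, -0.2, 0.4]
grip_width: 0.0854
finger_force: 0.0
```

```bash
python3 - <<'E'
from m import *
s=cam("wrist"); t=cam("top")
meas({"wrist":s,"top":t},{"jm":(.617,.185,.066,.08,.046),"jl":(.4535,.249,.085,.1,.064)})
print(manip.read_state()["ee_pos"])
E
```

```text
jm wrist 2134 circ [0.6177 0.1845 0.0461] mean [0.6188 0.1847 0.0709] exp 0.046
jm top 162 circ [0.617  0.1825 0.0462] mean [0.6172 0.1785 0.0719] exp 0.046
jl wrist 46 circ [0.472  0.2264 0.0194] mean [0.4735 0.2268 0.0872] exp 0.064
jl top none
[0.61495564 0.18557066 0.17495245]
```

Call:
drive_tool(
  rows=[
    {"slide": [0.1, -0.05, -0.4], "rotation": [0, 0, 0]},
    {"slide": [0, 0, -1], "rotation": [0, 0, 0]},
    {"slide": [0, 0, -1], "rotation": [0, 0, 0]},
    {"slide": [0, 0, -1], "rotation": [0, 0, 0]},
    {"slide": [0, 0, -1], "rotation": [0, 0, 0]},
  ],
)

```text
clock: 14.1
ee_pos: [0.6178, 0.1838, 0.0638]
tcp_rot: [-3.141, 0.0, 0.33]
contact_force: [0.8, -0.2, 0.4]
grip_width: 0.0856
finger_force: 0.0
```

Call:
drive_tool(
  rows=[
    {"slide": [0, 0, -0.3], "rotation": [0, 0, 0]},
    {"slide": [0, 0, -0.1], "rotation": [0, 0, 0]},
    {"slide": [0, 0, 0], "rotation": [0, 0, 0]},
    {"slide": [0, 0, 0], "rotation": [0, 0, 0]},
    {"slide": [0, 0, 0], "rotation": [0, 0, 0]},
  ],
)

```text
clock: 14.72
ee_pos: [0.6187, 0.1837, 0.0558]
tcp_rot: [-3.142, -0.001, 0.33]
contact_force: [0.6, 0.1, 0.4]
grip_width: 0.0857
finger_force: 0.0
```

Call:
drive_tool(
  rows=[
    {"slide": [0, 0, 0], "rotation": [0, 0, 0]},
    {"slide": [0, 0, 0], "rotation": [0, 0, 0]},
    {"slide": [0, 0, 0], "rotation": [0, 0, 0]},
    {"slide": [0, 0, 0], "rotation": [0, 0, 0]},
    {"slide": [0, 0, 0], "rotation": [0, 0, 0]},
  ],
  grip=-1,
  newtons=40,
)

```text
clock: 15.35
ee_pos: [0.6185, 0.1837, 0.0553]
tcp_rot: [-3.141, -0.001, 0.33]
contact_force: [-0.4, -0.6, 1.9]
grip_width: 0.0453
finger_force: 41.0
```

Call:
drive_tool(
  rows=[
    {"slide": [0, 0, 0.1], "rotation": [0, 0, 0]},
    {"slide": [0, 0, 0.3], "rotation": [0, 0, 0]},
    {"slide": [0, 0, 0.6], "rotation": [0, 0, 0]},
    {"slide": [0, 0, 0.9], "rotation": [0, 0, 0]},
    {"slide": [0, 0, 1], "rotation": [0, 0, 0]},
  ],
  newtons=60,
)

```text
clock: 15.98
ee_pos: [0.6183, 0.1835, 0.129]
tcp_rot: [-3.142, -0.0, 0.33]
contact_force: [0.2, 0.2, -0.9]
grip_width: 0.0448
finger_force: 61.2
```

Call:
drive_tool(
  rows=[
    {"slide": [0, -0.3, 1], "rotation": [0, 0, 0]},
    {"slide": [0, -0.6, 0.7], "rotation": [0, 0, 0]},
    {"slide": [0, -0.9, 0.3], "rotation": [0, 0, 0]},
    {"slide": [0, -1, 0], "rotation": [0, 0, 0]},
    {"slide": [0, -1, 0], "rotation": [0, 0, 0]},
  ],
)

```text
clock: 16.6
ee_pos: [0.6177, 0.0854, 0.1771]
tcp_rot: [3.141, 0.002, 0.328]
contact_force: [0.1, -0.7, -0.8]
grip_width: 0.0447
finger_force: 61.2
```

Call:
drive_tool(
  rows=[
    {"slide": [0.09, -1, 0], "rotation": [0, 0, 0]},
    {"slide": [0.09, -1, 0], "rotation": [0, 0, 0]},
    {"slide": [0.09, -1, 0], "rotation": [0, 0, 0]},
    {"slide": [0.09, -1, 0], "rotation": [0, 0, 0]},
    {"slide": [0.09, -1, 0], "rotation": [0, 0, 0]},
  ],
)

```text
clock: 17.23
ee_pos: [0.6285, -0.0395, 0.1768]
tcp_rot: [3.141, 0.002, 0.328]
contact_force: [0.6, 0.0, -1.3]
grip_width: 0.0449
finger_force: 61.2
```

Call:
drive_tool(
  rows=[
    {"slide": [0.09, -1, 0], "rotation": [0, 0, 0]},
    {"slide": [0.09, -1, 0], "rotation": [0, 0, 0]},
    {"slide": [0.09, -1, 0], "rotation": [0, 0, 0]},
    {"slide": [0.09, -0.9, 0], "rotation": [0, 0, 0]},
    {"slide": [0.09, -0.7, 0], "rotation": [0, 0, 0]},
  ],
)

```text
clock: 17.85
ee_pos: [0.6401, -0.1539, 0.1772]
tcp_rot: [3.142, 0.001, 0.328]
contact_force: [-0.2, 0.4, -1.1]
grip_width: 0.0447
finger_force: 61.2
```

Call:
drive_tool(
  rows=[
    {"slide": [0, -0.5, 0], "rotation": [0, 0, 0]},
    {"slide": [0, -0.3, 0], "rotation": [0, 0, 0]},
    {"slide": [0, -0.1, 0], "rotation": [0, 0, 0]},
    {"slide": [0, 0, 0], "rotation": [0, 0, 0]},
    {"slide": [0, 0, 0], "rotation": [0, 0, 0]},
  ],
)

```text
clock: 18.48
ee_pos: [0.6409, -0.1728, 0.1776]
tcp_rot: [-3.141, -0.0, 0.331]
contact_force: [-0.2, 1.0, -0.7]
grip_width: 0.0447
finger_force: 61.2
```

```bash
python3 - <<'E'
from m import *
s=cam("wrist"); t=cam("side")
a=np.vstack([s["pixels"][:,:,::-1][:,100:600],t["pixels"][20:400,100:600,::-1][::]])
cv2.imwrite("pics/w3.png",cv2.resize(a,None,fx=.75,fy=.75))
meas({"wrist":s},{"hm":(.642,-.173,.008,.016,.07)})
meas({"side":t},{"jl":(.4535,.249,.086,.1,.064)})
print(manip.read_state()["ee_pos"])
E
```

```text
hm wrist 581 circ [ 0.6414 -0.1746  0.0697] mean [ 0.6507 -0.1719  0.0107] exp 0.07
jl side 1215 circ [0.4545 0.2506 0.0652] mean [0.4536 0.2524 0.091 ] exp 0.064
[ 0.6409203  -0.17314432  0.17761774]
```

View pics/w3.png

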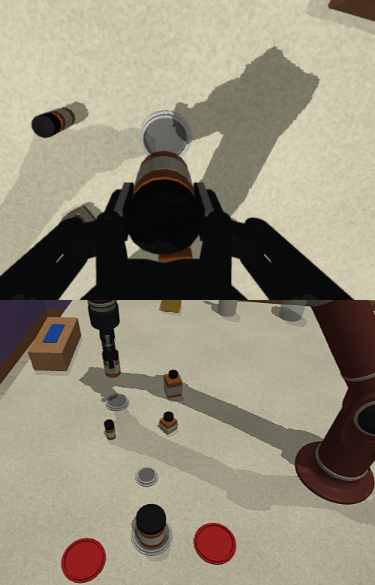

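The large jar stands in its holder at (150,530). The medium jar hangs upright over the medium holder, whose centre is (0.6415,-0.174).

Call:
drive_tool(
  rows=[
    {"slide": [0.02, -0.04, -0.5], "rotation": [0, 0, 0]},
    {"slide": [0, 0, -1], "rotation": [0, 0, 0]},
    {"slide": [0, 0, -1], "rotation": [0, 0, 0]},
    {"slide": [0, 0, -1], "rotation": [0, 0, 0]},
    {"slide": [0, 0, -0.5], "rotation": [0, 0, 0]},
  ],
)

```text
clock: 19.2
ee_pos: [0.64, -0.1746, 0.0751]
tcp_rot: [-3.14, 0.003, 0.33]
contact_force: [-0.1, -0.5, -0.5]
grip_width: 0.0449
finger_force: 61.2
```

Call:
drive_tool(
  rows=[
    {"slide": [0, 0, -0.3], "rotation": [0, 0, 0]},
    {"slide": [0, 0, -0.15], "rotation": [0, 0, 0]},
    {"slide": [0, 0, -0.06], "rotation": [0, 0, 0]},
    {"slide": [0, 0, -0.04], "rotation": [0, 0, 0]},
    {"slide": [0, 0, -0.02], "rotation": [0, 0, 0]},
  ],
)

```text
clock: 19.82
ee_pos: [0.6415, -0.175, 0.0637]
tcp_rot: [3.141, -0.001, 0.33]
contact_force: [-0.2, -1.2, -1.1]
grip_width: 0.0453
finger_force: 61.2
```

Call:
drive_tool(
  rows=[
    {"slide": [0, 0, -0.06], "rotation": [0, 0, 0]},
    {"slide": [0, 0, -0.04], "rotation": [0, 0, 0]},
    {"slide": [0, 0, -0.04], "rotation": [0, 0, 0]},
    {"slide": [0, 0, -0.02], "rotation": [0, 0, 0]},
    {"slide": [0, 0, 0], "rotation": [0, 0, 0]},
  ],
)

```text
clock: 20.45
ee_pos: [0.6412, -0.1749, 0.0594]
tcp_rot: [-3.141, 0.0, 0.33]
contact_force: [-0.5, 1.2, -1.2]
grip_width: 0.0445
finger_force: 61.2
```

Call:
drive_tool(
  rows=[
    {"slide": [0, 0, -0.03], "rotation": [0, 0, 0]},
    {"slide": [0, 0, -0.02], "rotation": [0, 0, 0]},
    {"slide": [0, 0, -0.02], "rotation": [0, 0, 0]},
    {"slide": [0, 0, 0], "rotation": [0, 0, 0]},
    {"slide": [0, 0, 0], "rotation": [0, 0, 0]},
  ],
)

```text
clock: 21.08
ee_pos: [0.6413, -0.1749, 0.0594]
tcp_rot: [3.141, -0.0, 0.33]
contact_force: [-4.2, 1.4, 8.9]
grip_width: 0.0447
finger_force: 61.7
```

Call:
drive_tool(
  rows=[
    {"slide": [0, 0, 0], "rotation": [0, 0, 0]},
    {"slide": [0, 0, 0], "rotation": [0, 0, 0]},
    {"slide": [0, 0, 0], "rotation": [0, 0, 0]},
    {"slide": [0, 0, 0], "rotation": [0, 0, 0]},
    {"slide": [0, 0, 0], "rotation": [0, 0, 0]},
  ],
  grip=1,
)

```text
clock: 21.7
ee_pos: [0.6412, -0.1749, 0.0574]
tcp_rot: [-3.141, 0.0, 0.33]
contact_force: [-0.3, 0.3, -0.5]
grip_width: 0.0848
finger_force: 0.0
```

Call:
drive_tool(
  rows=[
    {"slide": [0, 0, 0.3], "rotation": [0, 0, 0]},
    {"slide": [0, 0, 0.8], "rotation": [0, 0, 0]},
    {"slide": [0, 0, 1], "rotation": [0, 0, 0]},
    {"slide": [0, 0, 1], "rotation": [0, 0, 0]},
    {"slide": [0, 0, 1], "rotation": [0, 0, 0]},
  ],
)

```text
clock: 22.32
ee_pos: [0.6417, -0.1751, 0.1628]
tcp_rot: [3.14, -0.002, 0.33]
contact_force: [0.4, 0.4, 0.2]
grip_width: 0.0854
finger_force: 0.0
```

Call:
drive_tool(
  rows=[
    {"slide": [-0.1, 0.4, 0], "rotation": [0, 0, 0]},
    {"slide": [-0.1, 0.8, 0], "rotation": [0, 0, 0]},
    {"slide": [-0.1, 1, 0], "rotation": [0, 0, 0]},
    {"slide": [-0.1, 1, 0], "rotation": [0, 0, 0]},
    {"slide": [-0.1, 1, 0], "rotation": [0, 0, 0]},
  ],
)

```text
clock: 22.95
ee_pos: [0.6274, -0.0667, 0.1587]
tcp_rot: [-3.139, 0.002, 0.332]
contact_force: [-0.4, -0.8, -0.1]
grip_width: 0.0854
finger_force: 0.0
```

Call:
drive_tool(
  rows=[
    {"slide": [-0.1, 0.8, 0], "rotation": [0, 0, 0]},
    {"slide": [-0.1, 0.5, 0], "rotation": [0, 0, 0]},
    {"slide": [0, 0.3, 0], "rotation": [0, 0, 0]},
    {"slide": [0, 0, 0], "rotation": [0, 0, 0]},
    {"slide": [0, 0, 0], "rotation": [0, 0, 0]},
  ],
)

```text
clock: 23.58
ee_pos: [0.6238, -0.0313, 0.16]
tcp_rot: [3.141, 0.0, 0.328]
contact_force: [0.5, 0.2, -0.5]
grip_width: 0.0854
finger_force: 0.0
```

```bash
python3 - <<'E'
from m import *
s=cam("wrist"); t=cam("side")
meas({"wrist":s,"side":t},{"js":(.623,-.03,.054,.066,.028),"jm":(.6415,-.175,.07,.085,.046)})
print(manip.read_state()["ee_pos"])
E
```

```text
js wrist 804 circ [ 0.623  -0.03    0.0284] mean [ 0.624  -0.03    0.0588] exp 0.028
js side 119 circ [ 0.6232 -0.0295  0.0299] mean [ 0.6237 -0.028   0.0587] exp 0.028
jm wrist 2253 circ [ 0.641  -0.1736  0.0475] mean [ 0.642  -0.1722  0.0748] exp 0.046
jm side 227 circ [ 0.6412 -0.1729  0.049 ] mean [ 0.6407 -0.171   0.0746] exp 0.046
[ 0.62382887 -0.0311926   0.16004721]
```

Call:
drive_tool(
  rows=[
    {"slide": [-0.02, 0.05, -0.4], "rotation": [0, 0, 0]},
    {"slide": [0, 0, -1], "rotation": [0, 0, 0]},
    {"slide": [0, 0, -1], "rotation": [0, 0, 0]},
    {"slide": [0, 0, -1], "rotation": [0, 0, 0]},
    {"slide": [0, 0, -0.8], "rotation": [0, 0, 0]},
  ],
)

```text
clock: 24.3
ee_pos: [0.6225, -0.0289, 0.0532]
tcp_rot: [-3.141, 0.002, 0.329]
contact_force: [-0.8, 0.3, -0.4]
grip_width: 0.0853
finger_force: 0.0
```

Call:
drive_tool(
  rows=[
    {"slide": [0, 0, -0.3], "rotation": [0, 0, 0]},
    {"slide": [0, 0, -0.1], "rotation": [0, 0, 0]},
    {"slide": [0, 0, 0], "rotation": [0, 0, 0]},
    {"slide": [0, 0, 0], "rotation": [0, 0, 0]},
    {"slide": [0, 0, 0], "rotation": [0, 0, 0]},
  ],
)

```text
clock: 24.92
ee_pos: [0.6236, -0.0287, 0.0457]
tcp_rot: [3.141, -0.001, 0.33]
contact_force: [0.6, 0.1, 0.8]
grip_width: 0.0856
finger_force: 0.0
```

Call:
drive_tool(
  rows=[
    {"slide": [0, 0, 0], "rotation": [0, 0, 0]},
    {"slide": [0, 0, 0], "rotation": [0, 0, 0]},
    {"slide": [0, 0, 0], "rotation": [0, 0, 0]},
    {"slide": [0, 0, 0], "rotation": [0, 0, 0]},
    {"slide": [0, 0, 0], "rotation": [0, 0, 0]},
  ],
  grip=-1,
  newtons=30,
)

```text
clock: 25.55
ee_pos: [0.6234, -0.0288, 0.0452]
tcp_rot: [3.141, -0.0, 0.33]
contact_force: [1.2, 0.5, 1.1]
grip_width: 0.0275
finger_force: 29.6
```

Call:
drive_tool(
  rows=[
    {"slide": [0, 0, 0], "rotation": [0, 0, 0]},
    {"slide": [0, 0, 0], "rotation": [0, 0, 0]},
    {"slide": [0, 0, 0], "rotation": [0, 0, 0]},
    {"slide": [0, 0, 0], "rotation": [0, 0, 0]},
    {"slide": [0, 0, 0], "rotation": [0, 0, 0]},
  ],
  newtons=40,
)

```text
clock: 26.18
ee_pos: [0.6234, -0.0288, 0.0452]
tcp_rot: [3.141, -0.0, 0.33]
contact_force: [-0.1, -0.9, 1.3]
grip_width: 0.0267
finger_force: 39.2
```

Call:
drive_tool(
  rows=[
    {"slide": [0, 0, 0.1], "rotation": [0, 0, 0]},
    {"slide": [0, 0, 0.3], "rotation": [0, 0, 0]},
    {"slide": [0, 0, 0.6], "rotation": [0, 0, 0]},
    {"slide": [0, 0, 0.9], "rotation": [0, 0, 0]},
    {"slide": [0, 0, 1], "rotation": [0, 0, 0]},
  ],
)

```text
clock: 26.8
ee_pos: [0.6233, -0.0286, 0.119]
tcp_rot: [-3.142, -0.0, 0.33]
contact_force: [0.2, -0.0, -1.1]
grip_width: 0.0271
finger_force: 39.3
```

Call:
drive_tool(
  rows=[
    {"slide": [-0.3, 0.28, 0.7], "rotation": [0, 0, 0]},
    {"slide": [-0.6, 0.57, 0.3], "rotation": [0, 0, 0]},
    {"slide": [-0.9, 0.86, 0], "rotation": [0, 0, 0]},
    {"slide": [-1, 0.95, 0], "rotation": [0, 0, 0]},
    {"slide": [-1, 0.95, 0], "rotation": [0, 0, 0]},
  ],
)

```text
clock: 27.42
ee_pos: [0.5268, 0.0629, 0.1432]
tcp_rot: [-3.141, -0.0, 0.33]
contact_force: [-0.5, -0.2, -0.5]
grip_width: 0.0272
finger_force: 39.3
```

Call:
drive_tool(
  rows=[
    {"slide": [-0.8, 0.76, 0], "rotation": [0, 0, 0]},
    {"slide": [-0.4, 0.38, 0], "rotation": [0, 0, 0]},
    {"slide": [-0.15, 0.14, 0], "rotation": [0, 0, 0]},
    {"slide": [0, 0, 0], "rotation": [0, 0, 0]},
    {"slide": [0, 0, 0], "rotation": [0, 0, 0]},
  ],
)

```text
clock: 28.05
ee_pos: [0.4953, 0.0926, 0.1425]
tcp_rot: [3.141, -0.001, 0.328]
contact_force: [-0.5, -0.1, -1.5]
grip_width: 0.0275
finger_force: 39.4
```

```bash
python3 - <<'E'
from m import *
s=cam("wrist"); t=cam("side")
a=np.vstack([s["pixels"][:,:,::-1][:,100:600],t["pixels"][20:400,100:600,::-1][::]])
cv2.imwrite("pics/w4.png",cv2.resize(a,None,fx=.75,fy=.75))
meas({"wrist":s},{"hs":(.494,.0935,.008,.016,.052)})
print(manip.read_state()["ee_pos"])
E
```

```text
hs wrist 665 circ [0.494  0.0934 0.0522] mean [0.495  0.094  0.0107] exp 0.052
[0.49510258 0.09277601 0.1424716 ]
```

View pics/w4.png

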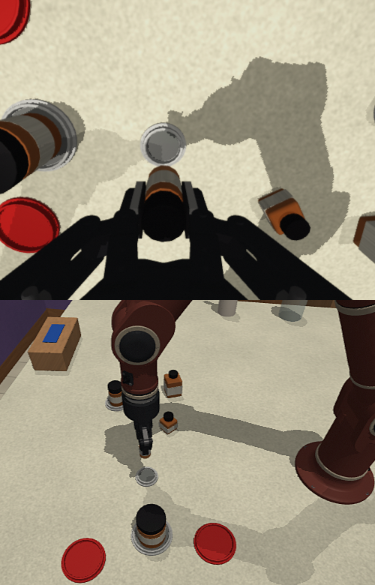

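The small jar hangs upright over the small holder, seen at (163,145). The holder centre is (0.494,0.0934), within a millimetre or so of the tool.

Call:
drive_tool(
  rows=[
    {"slide": [-0.04, 0.02, -0.5], "rotation": [0, 0, 0]},
    {"slide": [0, 0, -1], "rotation": [0, 0, 0]},
    {"slide": [0, 0, -1], "rotation": [0, 0, 0]},
    {"slide": [0, 0, -0.6], "rotation": [0, 0, 0]},
    {"slide": [0, 0, -0.2], "rotation": [0, 0, 0]},
  ],
)

```text
clock: 28.78
ee_pos: [0.493, 0.0939, 0.0589]
tcp_rot: [-3.141, 0.002, 0.33]
contact_force: [0.0, 0.1, -0.1]
grip_width: 0.0271
finger_force: 39.4
```

Call:
drive_tool(
  rows=[
    {"slide": [0, 0, -0.15], "rotation": [0, 0, 0]},
    {"slide": [0, 0, -0.06], "rotation": [0, 0, 0]},
    {"slide": [0, 0, -0.06], "rotation": [0, 0, 0]},
    {"slide": [0, 0, -0.04], "rotation": [0, 0, 0]},
    {"slide": [0, 0, 0], "rotation": [0, 0, 0]},
  ],
)

```text
clock: 29.4
ee_pos: [0.4936, 0.0941, 0.0524]
tcp_rot: [-3.142, -0.0, 0.33]
contact_force: [0.1, -1.1, -0.2]
grip_width: 0.0271
finger_force: 39.4
```

Call:
drive_tool(
  rows=[
    {"slide": [0, 0, -0.04], "rotation": [0, 0, 0]},
    {"slide": [0, 0, -0.04], "rotation": [0, 0, 0]},
    {"slide": [0, 0, -0.03], "rotation": [0, 0, 0]},
    {"slide": [0, 0, 0], "rotation": [0, 0, 0]},
    {"slide": [0, 0, 0], "rotation": [0, 0, 0]},
  ],
)

```text
clock: 30.02
ee_pos: [0.4935, 0.0941, 0.0495]
tcp_rot: [-3.142, -0.0, 0.33]
contact_force: [0.4, -0.1, -0.1]
grip_width: 0.0272
finger_force: 39.4
```

Call:
drive_tool(
  rows=[
    {"slide": [0, 0, -0.02], "rotation": [0, 0, 0]},
    {"slide": [0, 0, -0.02], "rotation": [0, 0, 0]},
    {"slide": [0, 0, 0], "rotation": [0, 0, 0]},
    {"slide": [0, 0, 0], "rotation": [0, 0, 0]},
    {"slide": [0, 0, 0], "rotation": [0, 0, 0]},
  ],
)

```text
clock: 30.65
ee_pos: [0.4936, 0.0941, 0.0491]
tcp_rot: [-3.142, -0.0, 0.33]
contact_force: [-1.0, -0.2, 5.7]
grip_width: 0.027
finger_force: 39.9
```

Floor contact; release and retreat.

Call:
drive_tool(
  rows=[
    {"slide": [0, 0, 0], "rotation": [0, 0, 0]},
    {"slide": [0, 0, 0], "rotation": [0, 0, 0]},
    {"slide": [0, 0, 0], "rotation": [0, 0, 0]},
    {"slide": [0, 0, 0], "rotation": [0, 0, 0]},
    {"slide": [0, 0, 0], "rotation": [0, 0, 0]},
  ],
  grip=1,
)

```text
clock: 31.28
ee_pos: [0.4935, 0.0941, 0.0485]
tcp_rot: [-3.142, 0.0, 0.33]
contact_force: [0.6, -0.7, -0.4]
grip_width: 0.0856
finger_force: 0.0
```

Call:
drive_tool(
  rows=[
    {"slide": [0, 0, 0.3], "rotation": [0, 0, 0]},
    {"slide": [0, 0, 0.8], "rotation": [0, 0, 0]},
    {"slide": [0, 0, 1], "rotation": [0, 0, 0]},
    {"slide": [0, 0, 1], "rotation": [0, 0, 0]},
    {"slide": [0, 0, 1], "rotation": [0, 0, 0]},
  ],
)

```text
clock: 31.9
ee_pos: [0.4934, 0.094, 0.1524]
tcp_rot: [3.142, -0.0, 0.33]
contact_force: [-0.5, -0.3, -0.1]
grip_width: 0.0854
finger_force: 0.0
```

Call:
drive_tool(
  rows=[
    {"slide": [0, 0, 1], "rotation": [0, 0, 0]},
    {"slide": [0, 0, 0.5], "rotation": [0, 0, 0]},
    {"slide": [0, 0, 0.2], "rotation": [0, 0, 0]},
    {"slide": [0, 0, 0], "rotation": [0, 0, 0]},
    {"slide": [0, 0, 0], "rotation": [0, 0, 0]},
  ],
)

```text
clock: 32.52
ee_pos: [0.493, 0.094, 0.1927]
tcp_rot: [-3.141, 0.002, 0.33]
contact_force: [-0.3, -0.4, -0.5]
grip_width: 0.0855
finger_force: 0.0
```

```bash
python3 - <<'E'
from m import *
s=cam("wrist"); t=cam("side")
a=np.vstack([s["pixels"][:,:,::-1][:,100:600],t["pixels"][20:400,100:600,::-1][::]])
cv2.imwrite("pics/w5.png",cv2.resize(a,None,fx=.75,fy=.75))
meas({"wrist":s,"side":t},{"js":(.494,.0935,.058,.07,.028),"jl":(.453,.249,.086,.1,.064),"jm":(.6415,-.174,.07,.085,.046),"sl":(.462,-.0875,.03,.045,0),"st":(.47,-.25,.055,.075,0)})
print(manip.read_state()["ee_pos"])
E
```

```text
js wrist 658 circ [0.493  0.0944 0.028 ] mean [0.4937 0.0945 0.0628] exp 0.028
js side 150 circ [0.4948 0.0948 0.0294] mean [0.4939 0.0963 0.0628] exp 0.028
jl wrist 4519 circ [0.4533 0.25   0.0649] mean [0.4549 0.2493 0.0908] exp 0.064
jl side 1220 circ [0.454  0.2511 0.065 ] mean [0.4536 0.2525 0.091 ] exp 0.064
jm wrist none
jm side 212 circ [ 0.6441 -0.1715  0.0492] mean [ 0.6428 -0.171   0.0747] exp 0.046
sl wrist 685 circ [ 0.462  -0.0874  0.0522] mean [ 0.4667 -0.0784  0.0362] exp 0
sl side 170 circ [ 0.4638 -0.0854  0.0513] mean [ 0.4625 -0.0776  0.0362] exp 0
st wrist 1711 circ [ 0.47   -0.2495  0.067 ] mean [ 0.4737 -0.2389  0.0634] exp 0
st side 255 circ [ 0.471  -0.249   0.0658] mean [ 0.4708 -0.2388  0.0633] exp 0
[0.49312616 0.09397849 0.19278685]
```

View pics/w5.png

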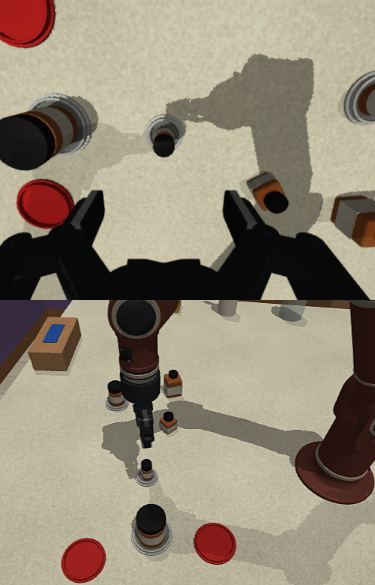

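All three jars stand upright in their holders: small at (147,470), large at (150,528) and medium at (116,395). The square bottles have not moved.

```bash
python3 -c "
from station import manip
print(manip.hand_in())"
```

```text
the job is handed in; nothing more can be done
None
```

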